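# Trip the tip bucket with three sample jars and reset it

## Robot

A 6-joint arm with a two-finger parallel gripper is mounted at the origin on the work surface. World frame = base frame: x ahead of the robot, y to its left, z up, the work surface at z = 0. Lengths are in m, angles in rad, forces in N, time in s.
With the tool pointing down it reaches from about 0.35 to 0.85 m from the base axis. Payload 8.1 kg.
Tool frame: the origin (TCP) lies on the centre line of the jaws, within the pads' length; the fingertips stand 11 mm ahead of it and the grasp point (between the pads) lies 8 mm behind it; z points along the fingers, y is the direction in which the jaws open and shut (so a half turn about z gives the same grasp; the last joint's range is limited). The gripper opens to 85 mm and grips with 20 to 120 N. Pads are 22 mm wide; open, the fingers measure 114 mm over their backs; the gripper's body (76 mm by 85 mm) begins 54 mm behind the grasp point. The pads swing forward as they close: fully open they stand 13 mm farther back than shut.
Start: joints at [-1.239, 0.13, 1.488, -0, 1.523, -0.085], TCP at [0.243, -0.549, 0.242] pointing down, gripper open.
Joint ranges: [-2.96, 2.96], [-0.89, 2.26], [0.02, 2.5], [-1.34, 4.48], [0, 2.73], [-2.66, 2.66]. Speed limits (rad/s): [2.39, 2.39, 2.79, 3.14, 3.14, 3.14].

## Interface

Orientations are given as a unit quaternion [x, y, z, w].
In Python, from plant import arm, read_camera, camera_model, spotter gives the robot as it stands.
- The arm moves only by the tool step_arm, never from a script. Its argument "motion" is one flat list of numbers, 6 for each row, row after row: the shift along the tool's x, y, z scaled (see below), then the turn, a rotation vector about the tool's x, y, z scaled (see below). In form: [x, y, z, ax, ay, az, x, y, z, ax, ay, az, ...]. A call has 1 to 5 rows; each row shifts and turns the commanded pose from where the row before left it, along the tool's axes as they then stand; what a row does not reach is not made up. The controller multiplies each number of a shift by 0.12 m and each number of a turn by 60 degrees. A row lasts 1/8 s, in which the tool goes at most 62.5 mm and 10.7 degrees, less where a joint would pass 70% of its speed; a pose out of reach is approached as far as the arm can. A call with a number of a shift or a turn outside -1 to 1 is refused whole. A call with a gripper value outside its range is refused whole. "hand" is the opening, from -1 (shut) to 1 (fully open), so that 0 is half open, set as the call begins (left out, the last holds). The fingers move at their own pace and stop on an object; "force" is the grip in N (left out, the last holds). Time passes only in rows, so rows that do not move let the fingers close. It gives the time, the measured TCP pose, the force and the opening at its end, in the units of the state.
- arm.observe(): the state, without advancing time (a new reading comes with each control period).
- read_camera(name): name is "side" or "top" or "wrist"; returns the picture (420x560x3 uint8, blue, green, red); there is no depth.
- camera_model(name): a dict with "fx", "fy", "cx", "cy" (pixels), "origin" and "attitude" of the camera in the world. Camera axes: x right, y down, z forward; pixel columns grow to the right and rows downward; lengths in m; the calibration is good to about 2 mm. A picture is of the moment at which its call begins: read the wrist's pose just before it. camera_model takes no time and is no camera call; for the wrist camera it gives the pose at the moment of the call.
- arm.close_job(): hands the job in, once; it reports no verdict.
Trained networks look in the newest picture that a camera, given by its name, has taken for a name from the list of things; names that differ only in an ending like _2 or _b are one class to them, and where a whole thing is asked for, a point or a joint stands for the part that bears it (a point fixed in the world has none). Each returns a list of dicts, best first, with "p" (0 to 1); they miss things now and then, are a little off and sometimes report something else, mostly with a low value. They report only what shows in the picture. A call takes as long as a camera call. They do not tell look-alikes from the thing itself.
- spotter.masks_of(camera, query): "pixels" (420x560 bool, what is visible of it) and "box" ([left, top, right, bottom] in pixels, round what is visible of it).
- spotter.mark_of(camera, query): "pixel" ([column, row] in pixels: a listed point, or the origin of a listed thing).
The state is a dict: "time": time; "joint_positions": joint angles; "dq": joint speeds; "joint_efforts": joint torques, N m; "tool_pos": TCP position; "tool_rot": TCP orientation; "contact_force": force on the tool from outside, world axes, zero at the start; "moment": the same for the moment, N m; "grip_width": finger opening in m.
Only numpy, scipy, OpenCV 4.12 (cv2) and the standard library are available. Lean on these libraries where they do the work, as an engineer would, in place of code of your own. Each camera call takes 0.05 s, during which the arm holds its last target. There are 200 camera calls.

## Task

Stand the three short, wide screw-lid sample jars one after another in the pan of the counterweighted tip bucket, so that the weight of the third trips it and all three are dumped into the grey tray below. Then swing the emptied bucket back over until it stays fully upright on its stop, ready for the next batch. Leave the dumped jars in the tray, and do not shift or knock over any of the other bottles, vessels, dishes or the wood block.

Things in the scene. Friction and masses are not known exactly. Their poses are not given: they have to be found in the camera images.
- station: Fixed stand and grey tray; placed and turned differently each time. Origin on the bench straight under the pivot axle; x = the way the bucket dumps, y along the axle, z up. Uprights 40 (x) by 16 (y) mm at y = -141 and +141, 173 high; axle at z = 155. Open tray from x = -70 to 280, y = -130 to 130, walls 60 high, 5 thick.
- bucket (a joint): Tip bucket angle, rad: 0 = upright on its stop, grows tipping to station +x, 1.9 = fully dumped on its other stop, pan hanging under the axle. Over-centre and lightly damped: empty, it falls to 0 when below about 0.8, to 1.9 when above about 0.9, so it stays dumped. Two jars do not trip it; three do, wherever they stand in the pan. Swinging it back takes about 4 N at the bar.
- pan_floor (a point): Centre of the top of the pan floor; turns with the bucket (upright: 58 mm to station +x of the axle, 155 above the bench, axes as the station). Clear floor 60 (x) by 210 (y) mm; back and side walls rise 28 above it, front lip 10. Three jars fit standing in a row along y, about 70 apart.
- weight_bar (a point): Middle of the round counterweight bar behind the pan, 24 mm thick, 240 long along y, on an arm near each end (y = -114, +114), clear between. Turns with the bucket, 87 from the axle. Upright: 75 mm to station -x of the axle, 45 above it. Dumped: 67 to +x, 56 above it; pushed from there to -x it goes up and over the axle and then drops onto the stop by itself.
- tray_floor (a point): Middle of the tray's inner floor, 5 mm above the bench, 105 towards +x from the axle; axes of the station. The inside is 340 (x) by 250 (y).
- jar_a: One of the three sealed white plastic sample jars: plain upright cylinder 48 mm in diameter and 80 tall, the lid as wide as the body; about 0.12 kg. Origin at the centre of its underside, z up its axis. Starts standing on the bench, among the bystanders on the robot's right side of the station (smaller y).
- jar_b: One of the three sealed white plastic sample jars: plain upright cylinder 48 mm in diameter and 80 tall, the lid as wide as the body; about 0.12 kg. Origin at the centre of its underside, z up its axis. Starts standing on the bench, among the bystanders on the robot's right side of the station (smaller y).
- jar_c: One of the three sealed white plastic sample jars: plain upright cylinder 48 mm in diameter and 80 tall, the lid as wide as the body; about 0.12 kg. Origin at the centre of its underside, z up its axis. Starts standing on the bench, among the bystanders on the robot's right side of the station (smaller y).
- tall_bottle: Bystander, loose: white narrow-necked bottle, 60 mm in diameter, 150 tall. Origin at the centre of its underside.
- beaker: Bystander, loose: empty clear glass beaker, 66 mm in diameter, 85 tall. Origin at the centre of its underside.
- crucible: Bystander, loose: open white ceramic cup, 60 mm in diameter, 50 tall. Origin at the centre of its underside.
- wood_block: Bystander, loose: wooden block 60 (x) by 50 (y) by 45 (z) mm. Origin at the centre of its underside.
- slim_bottle: Bystander, loose: slim white narrow-necked bottle, 40 mm in diameter, 105 tall. Origin at the centre of its underside.
- mortar: Bystander, loose: white ceramic mortar bowl, 90 mm in diameter, 60 tall. Origin at the centre of its underside.
- dish_stack: Bystander, loose: low white disc (stacked dishes), 80 mm in diameter, 32 tall. Origin at the centre of its underside.
Mind the look-alikes: they are no part of the job. Leave any blue or red look-alike of the jar_c alone. What is shaped like the jar_a but purple is not meant.

How it is judged:
On the way, in this order (a step that is already met when the one before it is completed fails the run):
1. two jars stand in the pan while the bucket stays upright (value of joint bucket below 0.08 rad and (((x of jar_a in the frame of pan_floor between -0.045 and 0.045 m and y of jar_a in the frame of pan_floor between -0.11 and 0.11 m and z of jar_a in the frame of pan_floor between -0.02 and 0.035 m and z of jar_a in the frame of pan_floor below 0.006 m and angle between jar_a's own z axis and vertical below 0.2 rad) and (x of jar_b in the frame of pan_floor between -0.045 and 0.045 m and y of jar_b in the frame of pan_floor between -0.11 and 0.11 m and z of jar_b in the frame of pan_floor between -0.02 and 0.035 m and z of jar_b in the frame of pan_floor below 0.006 m and angle between jar_b's own z axis and vertical below 0.2 rad)) or ((x of jar_a in the frame of pan_floor between -0.045 and 0.045 m and y of jar_a in the frame of pan_floor between -0.11 and 0.11 m and z of jar_a in the frame of pan_floor between -0.02 and 0.035 m and z of jar_a in the frame of pan_floor below 0.006 m and angle between jar_a's own z axis and vertical below 0.2 rad) and (x of jar_c in the frame of pan_floor between -0.045 and 0.045 m and y of jar_c in the frame of pan_floor between -0.11 and 0.11 m and z of jar_c in the frame of pan_floor between -0.02 and 0.035 m and z of jar_c in the frame of pan_floor below 0.006 m and angle between jar_c's own z axis and vertical below 0.2 rad)) or ((x of jar_b in the frame of pan_floor between -0.045 and 0.045 m and y of jar_b in the frame of pan_floor between -0.11 and 0.11 m and z of jar_b in the frame of pan_floor between -0.02 and 0.035 m and z of jar_b in the frame of pan_floor below 0.006 m and angle between jar_b's own z axis and vertical below 0.2 rad) and (x of jar_c in the frame of pan_floor between -0.045 and 0.045 m and y of jar_c in the frame of pan_floor between -0.11 and 0.11 m and z of jar_c in the frame of pan_floor between -0.02 and 0.035 m and z of jar_c in the frame of pan_floor below 0.006 m and angle between jar_c's own z axis and vertical below 0.2 rad)))), for 0.3 s.
2. the bucket trips with all three jars in it (value of joint bucket between 0.1 and 0.9 rad and x of jar_a in the frame of pan_floor between -0.045 and 0.045 m and y of jar_a in the frame of pan_floor between -0.11 and 0.11 m and z of jar_a in the frame of pan_floor between -0.02 and 0.035 m and x of jar_b in the frame of pan_floor between -0.045 and 0.045 m and y of jar_b in the frame of pan_floor between -0.11 and 0.11 m and z of jar_b in the frame of pan_floor between -0.02 and 0.035 m and x of jar_c in the frame of pan_floor between -0.045 and 0.045 m and y of jar_c in the frame of pan_floor between -0.11 and 0.11 m and z of jar_c in the frame of pan_floor between -0.02 and 0.035 m).
3. the bucket is fully dumped and all three jars lie in the tray (value of joint bucket above 1.7 rad and x of jar_a in the frame of tray_floor between -0.17 and 0.17 m and y of jar_a in the frame of tray_floor between -0.125 and 0.125 m and z of jar_a in the frame of tray_floor between -0.01 and 0.095 m and x of jar_b in the frame of tray_floor between -0.17 and 0.17 m and y of jar_b in the frame of tray_floor between -0.125 and 0.125 m and z of jar_b in the frame of tray_floor between -0.01 and 0.095 m and x of jar_c in the frame of tray_floor between -0.17 and 0.17 m and y of jar_c in the frame of tray_floor between -0.125 and 0.125 m and z of jar_c in the frame of tray_floor between -0.01 and 0.095 m), for 0.2 s.
4. the bucket is swung back upright on its stop (value of joint bucket below 0.05 rad), for 0.2 s.
At the end, for the whole second after the job is handed in: The bucket is upright on its stop (joint below 0.05 rad) and empty; all three jars are at rest (under 0.03 m/s) inside the tray: the centre of each underside is within 170 mm along x and 125 mm along y of the tray floor's middle and less than 95 mm above the floor (value of joint bucket below 0.05 rad and x of jar_a in the frame of tray_floor between -0.17 and 0.17 m and y of jar_a in the frame of tray_floor between -0.125 and 0.125 m and z of jar_a in the frame of tray_floor between -0.01 and 0.095 m and x of jar_b in the frame of tray_floor between -0.17 and 0.17 m and y of jar_b in the frame of tray_floor between -0.125 and 0.125 m and z of jar_b in the frame of tray_floor between -0.01 and 0.095 m and x of jar_c in the frame of tray_floor between -0.17 and 0.17 m and y of jar_c in the frame of tray_floor between -0.125 and 0.125 m and z of jar_c in the frame of tray_floor between -0.01 and 0.095 m and linear speed of each of jar_a, jar_b, jar_c below 0.03 m/s); the robot touches nothing.
It fails at once if a bystander is shifted more than 30 mm (distance of any of tall_bottle, beaker, crucible, wood_block, slim_bottle, mortar, dish_stack from where it was at the start of the episode above 0.03 m).
It fails at once if a bystander is tipped over (angle between any of tall_bottle, beaker, crucible, wood_block, slim_bottle, mortar, dish_stack's own z axis and vertical above 0.5 rad).
It also fails if it takes over 69 s, if anything falls off the work surface, if the arm or the gripper's body presses on something with over 40 N, if the wrist force passes 120 N, or if a joint passes its speed limit or range.

## Working session

There is one attempt and no reset: what is moved stays moved. The work goes in short steps, Python scripts to look and compute and a tool call to move; the robot and the scene stay as the last step left them, time stands still between calls to the robot, and variables do not carry over. Pictures are saved under pics/ and viewed, about 8 in all and at most 12, crops included, and the job is handed in when it is done.

Besides the shell and the picture viewer there is one more tool, called after "Call:" in YAML: its name, and indented under it one key for each argument. step_arm: Moves the arm, as the interface text tells. Its arguments: {"type":"object","properties":{"motion":{"type":"array","items":{"type":"number"}},"hand":{"type":"number"},"force":{"type":"number"}},"required":["motion"]}

```bash
mkdir -p pics; cat > h.py <<'E'
import numpy as np, cv2
from scipy.spatial.transform import Rotation as R
from plant import arm, read_camera, camera_model, spotter
def rot(a):
    a=np.array(a,float)
    return a if a.shape==(3,3) else R.from_quat(a).as_matrix()
def ray(c,px):
    m=camera_model(c); d=rot(m["attitude"])@np.array([(px[0]-m["cx"])/m["fx"],(px[1]-m["cy"])/m["fy"],1])
    return np.array(m["origin"],float),d
def onz(c,px,z):
    o,d=ray(c,px); return o+d*(z-o[2])/d[2]
def proj(c,p):
    m=camera_model(c); q=rot(m["attitude"]).T@(np.array(p)-m["origin"]); return np.array([m["fx"]*q[0]/q[2]+m["cx"],m["fy"]*q[1]/q[2]+m["cy"]])
E
python3 - <<'E'
from h import *
for c in("top","side"):
    im=read_camera(c); cv2.imwrite(f"pics/{c}0.png",im); m=camera_model(c); print(c,np.round(m["origin"],3),np.round(rot(m["attitude"]),2).tolist(),m["fx"])
    for q in["jar_a","station","pan_floor","weight_bar","tray_floor","tall_bottle","slim_bottle","beaker","crucible","mortar","dish_stack","wood_block"]:
        for r in spotter.mark_of(c,q)[:5]:
            z={"pan_floor":.155,"weight_bar":.2,"tray_floor":.005}.get(q,0)
            if r["p"]>.3: print(c,q,np.round(r["pixel"]),round(r["p"],2),np.round(onz(c,r["pixel"],z)[:2],3))
print(arm.observe())
E
```

```text
top [ 0.325 -0.131  1.141] [[0.12, -0.97, 0.2], [-0.99, -0.12, 0.03], [-0.0, -0.2, -0.98]] 404.8803426984307
top jar_a [407. 286.] 0.89 [ 0.387 -0.455]
top jar_a [297. 287.] 0.84 [ 0.346 -0.154]
top jar_a [290. 222.] 0.63 [ 0.523 -0.113]
top jar_a [373. 219.] 0.58 [ 0.562 -0.347]
top jar_a [260. 236.] 0.51 [ 0.475 -0.035]
top station [189. 231.] 0.69 [0.463 0.169]
top pan_floor [173. 196.] 0.67 [0.527 0.183]
top weight_bar [162. 246.] 0.95 [0.398 0.172]
top tray_floor [192. 192.] 0.91 [0.577 0.178]
top tall_bottle [372. 265.] 0.76 [ 0.432 -0.355]
top tall_bottle [339. 188.] 0.5 [ 0.643 -0.243]
top beaker [335. 258.] 0.67 [ 0.438 -0.252]
top crucible [336. 221.] 0.65 [ 0.543 -0.244]
top mortar [384. 184.] 0.57 [ 0.67 -0.37]
top dish_stack [410. 252.] 0.78 [ 0.482 -0.458]
top wood_block [338. 185.] 0.7 [ 0.65 -0.24]
side [-0.304  0.644  0.777] [[-0.67, -0.39, 0.63], [-0.74, 0.32, -0.59], [0.03, -0.86, -0.5]] 483.55743924304295
side jar_a [268. 267.] 0.85 [ 0.463 -0.029]
side jar_a [299. 259.] 0.76 [ 0.437 -0.115]
side jar_a [276. 242.] 0.67 [ 0.537 -0.121]
side jar_a [282. 213.] 0.54 [
[... 474 characters left out ...]
-0.241]
{'time': 1.3, 'joint_positions': array([-1.23937946e+00,  1.30402120e-01,  1.48819198e+00,  2.29168742e-05,
        1.52300466e+00, -8.54190819e-02]), 'dq': array([ 0.00112659,  0.00035213,  0.00049501, -0.00052059,  0.00055529,
       -0.00051342]), 'joint_efforts': array([-3.78810619e-04, -5.69310594e+01, -5.00861692e+01, -4.73340260e-04,
        1.23054830e-03,  4.56169928e-06]), 'tool_pos': array([ 0.24294126, -0.54862358,  0.24229536]), 'tool_rot': array([ 9.78359593e-01,  2.06911832e-01,  1.09841348e-05, -4.43561081e-06]), 'contact_force': array([ 0.11974291, -0.23673804,  0.61206895]), 'moment': array([ 0.04980847,  0.03506121, -0.02900804]), 'grip_width': 0.08504837505612582}
```

View pics/top0.png

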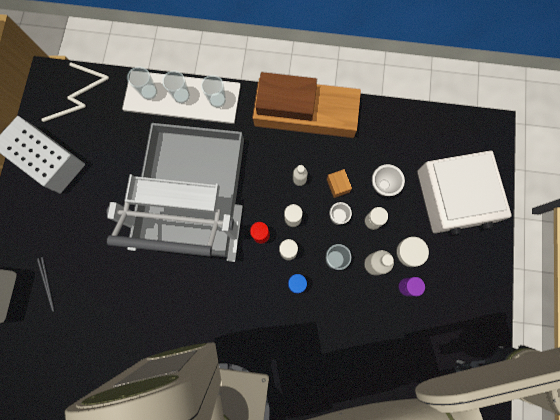

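View pics/side0.png

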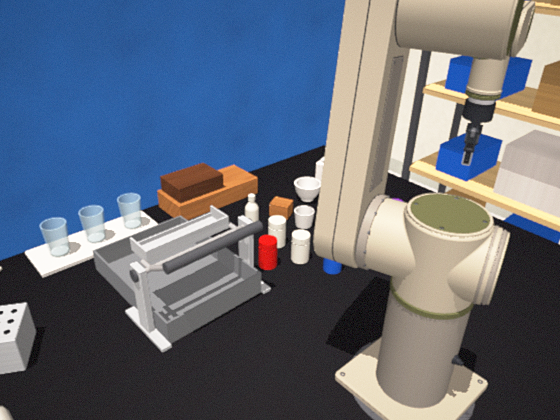

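Candidates for the white jars in the top picture are (293,214), (289,249) and (378,217). The look-alikes are red (259,232), blue (297,283) and purple (412,287). The slim bottle (300,175) and tall bottle (378,262) have necks, and the crucible (340,213) is open. I'll check this in one zoomed crop and fit the station.

```bash
python3 - <<'E'
from h import *
im=cv2.imread("pics/top0.png")
a=cv2.resize(im[115:275,95:295],None,fx=4,fy=4,interpolation=cv2.INTER_CUBIC)[:600]
cv2.imwrite("pics/st.png",a[:, :800])
b=cv2.resize(im[155:305,240:440],None,fx=4,fy=4,interpolation=cv2.INTER_CUBIC); cv2.imwrite("pics/jars.png",b)
E
```

```text
(no output)
```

View pics/st.png

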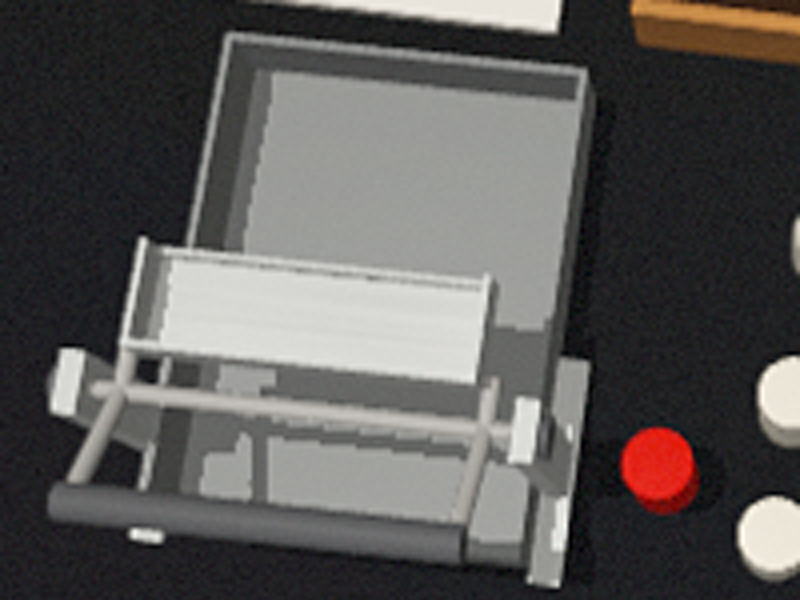

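View pics/jars.png

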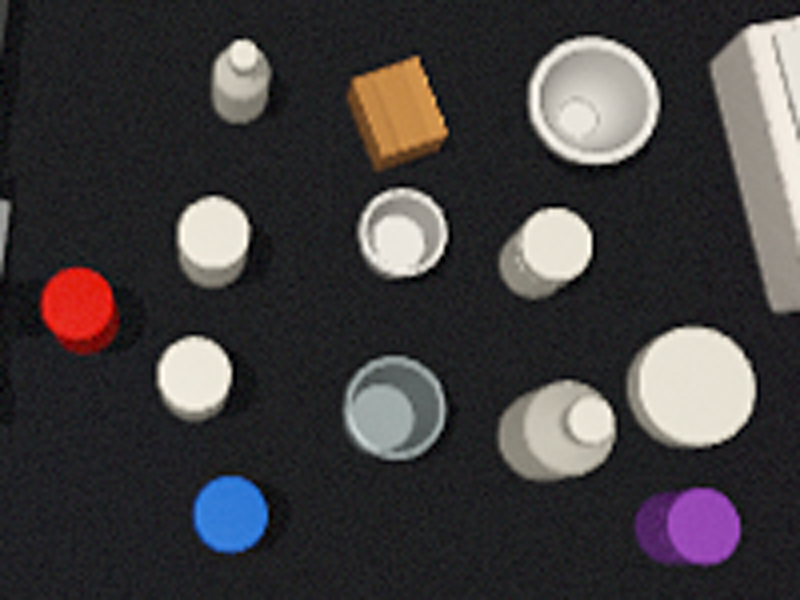

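The crop confirms three plain white jars: lid centres at (293.5,213), (289,248) and (379.5,216). Station corners and bar ends are clear, so I'll fit the pose.

```bash
python3 - <<'E'
from h import *
from scipy.optimize import least_squares
P=np.array([[.28,.13,.06],[.28,-.13,.06],[-.075,.12,.2],[-.075,-.12,.2],[0,.141,.173],[0,-.141,.173]])
C=np.array([[230,36],[588,70],[53,502],[464,544],[68,382],[525,430]])/4+[95,115]
def T(v,p): c,s=np.cos(v[2]),np.sin(v[2]); return np.array([v[0]+c*p[0]-s*p[1],v[1]+s*p[0]+c*p[1],p[2]])
f=lambda v:np.concatenate([proj("top",T(v,p))-c for p,c in zip(P,C)])
r=least_squares(f,[.466,.172,0]); print(r.x, r.fun.round(1))
for n,p in dict(p0=[.058,-.072,.155],p1=[.058,0,.155],p2=[.058,.072,.155],dump=[.067,0,.211]).items(): print(n,T(r.x,p).round(3))
for n,px in dict(j2=(293.5,212.75),j1=(289,248),j3=(379.5,216)).items(): print(n,onz("top",px,.08).round(3))
# refine with side view marks of the lids/axis
for n,px in dict(jr1=(299,259),jr2=(276,242)).items(): print(n,onz("side",px,0).round(3))
E
```

```text
[0.47092414 0.17862824 0.01350554] [-0.8 -0.8  0.   0.1  1.1 -0.3 -0.1  0.6 -0.2 -0.1 -0.2  0.4]
p0 [0.53  0.107 0.155]
p1 [0.529 0.179 0.155]
p2 [0.528 0.251 0.155]
dump [0.538 0.18  0.211]
j2 [ 0.536 -0.121  0.08 ]
j1 [ 0.441 -0.12   0.08 ]
j3 [ 0.556 -0.349  0.08 ]
jr1 [ 0.437 -0.116  0.   ]
jr2 [ 0.538 -0.123  0.   ]
```

Call:
step_arm:
  motion: [0,0,0,0,0,0.128,0,0,0,0,0,0.128,0,0,0,0,0,0.128,0.373,-0.238,0,0,0,0,0.373,-0.238,0,0,0,0]
  hand: 0.7
  force: 40

```text
time: 1.92
tool_pos: [0.3321, -0.4898, 0.2423]
tool_rot: [1.0, 0.006, 0.0, 0.0]
contact_force: [-0.2, -0.7, 0.1]
grip_width: 0.0723
```

Call:
step_arm:
  motion: [0.373,-0.238,0,0,0,0,0.373,-0.238,0,0,0,0,0.373,-0.238,0,0,0,0,0.373,-0.238,0,0,0,0,0.373,-0.238,0,0,0,0]

```text
time: 2.55
tool_pos: [0.5546, -0.343, 0.2424]
tool_rot: [1.0, 0.007, 0.0, 0.0]
contact_force: [0.2, -1.2, 0.7]
grip_width: 0.0727
```

```bash
python3 - <<'E'
from h import *
im=read_camera("wrist"); cv2.imwrite("pics/w1.png",im)
m=camera_model("wrist"); print(np.round(m["origin"],3))
for r in spotter.masks_of("wrist","jar_a")[:4]: print(round(r["p"],2),r["box"])
for r in spotter.mark_of("wrist","jar_a")[:4]: print(round(r["p"],2),np.round(r["pixel"]),onz("wrist",r["pixel"],0).round(3))
print(proj("wrist",[.556,-.349,.08]),arm.observe()["tool_pos"])
E
```

```text
[ 0.627 -0.337  0.373]
0.91 [351.2, 302.1, 379.7, 363.0]
0.87 [258.4, 152.9, 315.1, 215.9]
0.85 [0.0, 220.5, 37.0, 272.2]
0.79 [93.4, 381.0, 117.0, 398.3]
0.86 [282. 171.] [ 0.56  -0.346  0.   ]
0.82 [367. 317.] [ 0.378 -0.456 -0.   ]
0.6 [ 79. 192.] [ 0.532 -0.118  0.   ]
0.56 [ 14. 243.] [ 0.469 -0.033  0.   ]
[286.84302704 190.67750705] [ 0.5552317 -0.3419649  0.2419059]
```

View pics/w1.png

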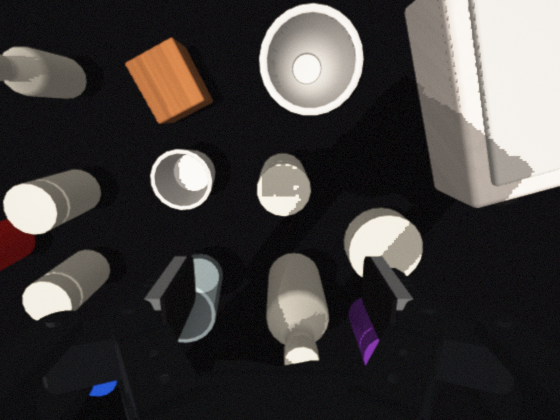

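Call:
step_arm:
  motion: [0.02,0.04,0.39,0,0,0,0,0,0.39,0,0,0,0,0,0.39,0,0,0,0,0,0.39,0,0,0,0,0,0,0,0,0]

```text
time: 3.32
tool_pos: [0.5517, -0.3472, 0.05]
tool_rot: [1.0, 0.007, -0.004, -0.003]
contact_force: [-0.8, -0.1, -0.4]
grip_width: 0.072
```

Call:
step_arm:
  motion: [0,0,0,0,0,0,0,0,0,0,0,0,0,0,0,0,0,0,0,0,0,0,0,0]
  hand: -1

```text
time: 3.82
tool_pos: [0.5574, -0.3503, 0.0584]
tool_rot: [1.0, 0.007, 0.002, 0.002]
contact_force: [-1.0, -0.3, 7.6]
grip_width: 0.047
```

Call:
step_arm:
  motion: [0,0,-0.45,0,0,0,0,0,-0.45,0,0,0,0,-0.4,-0.3,0,0,0,0,-0.4,-0.3,0,0,0,0,-0.4,-0.3,0,0,0]

```text
time: 4.45
tool_pos: [0.5535, -0.2036, 0.2733]
tool_rot: [1.0, 0.007, 0.001, 0.0]
contact_force: [0.2, -0.6, -1.1]
grip_width: 0.0473
```

Call:
step_arm:
  motion: [-0.035,-0.4,-0.3,0,0,0,-0.035,-0.5,0,0,0,0,-0.035,-0.5,0,0,0,0,-0.035,-0.5,0,0,0,0,-0.035,-0.5,0,0,0,0]

```text
time: 5.08
tool_pos: [0.528, 0.0846, 0.3083]
tool_rot: [1.0, 0.007, 0.001, -0.0]
contact_force: [1.0, 0.1, -0.7]
grip_width: 0.0472
```

Call:
step_arm:
  motion: [0,-0.5,0,0,0,0,0,-0.5,0,0,0,0,0,-0.4,0,0,0,0,0,0,0,0,0,0,0,0,0,0,0,0]

```text
time: 5.7
tool_pos: [0.5259, 0.2506, 0.3076]
tool_rot: [1.0, 0.008, 0.0, 0.0]
contact_force: [0.2, 0.1, -0.5]
grip_width: 0.0468
```

Call:
step_arm:
  motion: [0.02,0,-0.0,0,0,0,0,0,0.25,0,0,0,0,0,0.23,0,0,0,0,0,0,0,0,0,0,0,0,0,0,0]

```text
time: 6.32
tool_pos: [0.529, 0.2502, 0.2509]
tool_rot: [1.0, 0.007, 0.001, -0.0]
contact_force: [0.2, -0.1, -0.5]
grip_width: 0.0471
```

```bash
python3 - <<'E'
from h import *
im=read_camera("wrist"); V=[.4709,.1786,.0135]
def T(v,p): c,s=np.cos(v[2]),np.sin(v[2]); return np.array([v[0]+c*p[0]-s*p[1],v[1]+s*p[0]+c*p[1],p[2]])
# clear floor rectangle and wall/lip tops
for z,x0,x1,c in((.155,.028,.088,(0,255,0)),(.183,.028,.028,(0,0,255)),(.165,.088,.088,(255,0,255))):
    q=np.array([proj("wrist",T(V,[x,y,z])) for x,y in((x0,-.105),(x1,-.105),(x1,.105),(x0,.105))]).astype(int); cv2.polylines(im,[q],True,c,1)
cv2.imwrite("pics/w2.png",im); print(arm.observe()["tool_pos"])
for c in("wrist","top","side"):
    if c!="wrist": read_camera(c)
    for r in spotter.mark_of(c,"pan_floor")[:1]: print(c,r["p"],onz(c,r["pixel"],.155).round(3))
E
```

```text
[0.52927245 0.25051847 0.25143513]
wrist 0.95 [0.525 0.181 0.155]
top 0.57 [0.526 0.176 0.155]
side 0.68 [0.518 0.183 0.155]
```

View pics/w2.png

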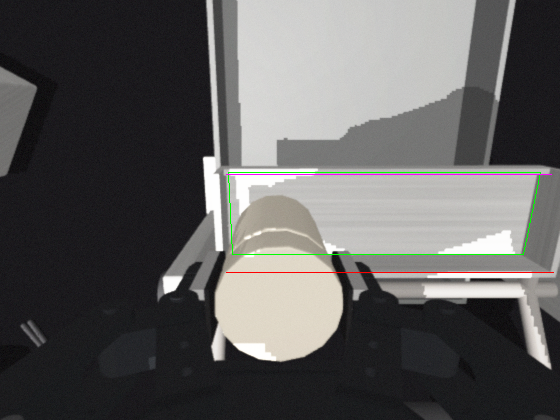

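The overlay agrees with the pan edges to about 2 mm, and the jar hangs over the pan's left end inside the walls. Lowering.

Call:
step_arm:
  motion: [0,0,0.15,0,0,0,0,0,0.1,0,0,0,0,0,0.05,0,0,0,0,0,0,0,0,0,0,0,0,0,0,0]

```text
time: 7.25
tool_pos: [0.5286, 0.2509, 0.2139]
tool_rot: [1.0, 0.007, 0.0, -0.0]
contact_force: [-0.4, 0.4, -0.4]
grip_width: 0.0471
```

Call:
step_arm:
  motion: [0,0,0,0,0,0,0,0,0,0,0,0,0,0,-0.2,0,0,0,0,0,-0.4,0,0,0,0,0,-0.4,0,0,0]
  hand: 0.5

```text
time: 7.88
tool_pos: [0.5281, 0.2507, 0.3347]
tool_rot: [1.0, 0.007, -0.0, 0.0]
contact_force: [0.5, -0.6, 0.4]
grip_width: 0.0641
```

```bash
python3 - <<'E'
from h import *
read_camera("wrist"); print(arm.observe()["tool_pos"])
for r in spotter.masks_of("wrist","jar_a")[:3]: print(round(r["p"],2),r["box"])
for r in spotter.mark_of("wrist","jar_a")[:3]: print(round(r["p"],2),np.round(r["pixel"]),onz("wrist",r["pixel"],.155).round(3))
print(proj("wrist",[.5286,.2509,.155]))
E
```

```text
[0.52999804 0.25140472 0.34326111]
0.96 [242.4, 161.8, 311.9, 240.9]
0.83 [529.0, 268.2, 560.0, 316.5]
0.8 [484.8, 194.5, 536.6, 237.3]
0.97 [549. 164.] [0.556 0.002 0.155]
0.83 [478. 207.] [0.514 0.061 0.155]
0.82 [276. 186.] [0.532 0.255 0.155]
[279.67212258 189.05910264]
```

Call:
step_arm:
  motion: [0,0.5,0,0,0,0,0,0.5,0,0,0,0,0,0.5,0,0,0,0,0,0.5,0,0,0,0,0,0.4,0.3,0,0,0]
  hand: 0.7

```text
time: 8.65
tool_pos: [0.5336, -0.0397, 0.2993]
tool_rot: [1.0, 0.007, 0.003, 0.001]
contact_force: [1.5, -0.2, -0.9]
grip_width: 0.0723
```

Call:
step_arm:
  motion: [0,0.4,0.3,0,0,0,0,0.3,0.2,0,0,0,0,0,0.3,0,0,0,0,0,0,0,0,0,0,0,0,0,0,0]

```text
time: 9.28
tool_pos: [0.534, -0.1209, 0.2022]
tool_rot: [1.0, 0.008, 0.0, -0.0]
contact_force: [0.3, -0.1, 0.7]
grip_width: 0.0728
```

```bash
python3 - <<'E'
from h import *
read_camera("wrist"); print(arm.observe()["tool_pos"])
for r in spotter.mark_of("wrist","jar_a")[:4]: print(round(r["p"],2),np.round(r["pixel"]),onz("wrist",r["pixel"],0).round(3))
E
```

```text
[ 0.53455343 -0.12092161  0.20308819]
0.88 [276. 268.] [ 0.442 -0.119  0.   ]
0.66 [304. 338.] [ 0.355 -0.152  0.   ]
0.65 [194. 240.] [ 0.472 -0.034  0.   ]
0.55 [275. 183.] [ 0.534 -0.118  0.   ]
```

Call:
step_arm:
  motion: [0,0,0.4,0,0,0,0,0,0.4,0,0,0,0,0,0.3,0,0,0,0,0,0.1,0,0,0,0,0,0,0,0,0]

```text
time: 10.0
tool_pos: [0.5343, -0.1211, 0.0583]
tool_rot: [1.0, 0.008, 0.0, 0.0]
contact_force: [0.1, -0.7, 0.4]
grip_width: 0.0725
```

Call:
step_arm:
  motion: [0,0,0,0,0,0,0,0,0,0,0,0,0,0,0,0,0,0,0,0,0,0,0,0]
  hand: -1

```text
time: 10.5
tool_pos: [0.5357, -0.1216, 0.06]
tool_rot: [1.0, 0.007, 0.002, 0.0]
contact_force: [0.2, 1.6, 7.1]
grip_width: 0.0472
```

Call:
step_arm:
  motion: [0,0,-0.45,0,0,0,0,0,-0.45,0,0,0,0,-0.35,-0.32,0,0,0,0,-0.35,-0.32,0,0,0,0,-0.35,-0.32,0,0,0]

```text
time: 11.12
tool_pos: [0.5318, 0.0058, 0.2831]
tool_rot: [1.0, 0.007, 0.001, 0.0]
contact_force: [1.9, -1.5, -1.9]
grip_width: 0.0468
```

Call:
step_arm:
  motion: [-0.02,-0.4,-0.3,0,0,0,0,-0.5,0,0,0,0,0,-0.5,0,0,0,0,0,-0.04,0,0,0,0,0,0,0,0,0,0]

```text
time: 11.75
tool_pos: [0.527, 0.1778, 0.3172]
tool_rot: [1.0, 0.008, 0.0, 0.0]
contact_force: [-0.2, -0.4, -1.0]
grip_width: 0.0473
```

Call:
step_arm:
  motion: [0,0,0.2,0,0,0,0,0,0.25,0,0,0,0,0,0.1,0,0,0,0,0,0,0,0,0,0,0,0,0,0,0]

```text
time: 12.38
tool_pos: [0.5278, 0.1772, 0.2523]
tool_rot: [1.0, 0.007, 0.001, -0.0]
contact_force: [0.4, 0.8, -0.3]
grip_width: 0.0469
```

Call:
step_arm:
  motion: [0,0,0.15,0,0,0,0,0,0.1,0,0,0,0,0,0.05,0,0,0,0,0,0,0,0,0,0,0,0,0,0,0]

```text
time: 13.0
tool_pos: [0.5272, 0.1776, 0.2152]
tool_rot: [1.0, 0.007, 0.0, -0.0]
contact_force: [-0.3, -0.4, -1.3]
grip_width: 0.047
```

Call:
step_arm:
  motion: [0,0,0,0,0,0,0,0,0,0,0,0,0,0,-0.2,0,0,0,0,0,-0.4,0,0,0,0,0,-0.4,0,0,0]
  hand: 0.35

```text
time: 13.62
tool_pos: [0.5268, 0.1775, 0.3359]
tool_rot: [1.0, 0.007, -0.0, 0.0]
contact_force: [1.5, 0.2, 0.3]
grip_width: 0.0575
```

```bash
python3 - <<'E'
from h import *
im=read_camera("wrist"); cv2.imwrite("pics/w3.png",im); print(arm.observe()["tool_pos"])
for r in spotter.mark_of("wrist","jar_a")[:5]: print(round(r["p"],2),np.round(r["pixel"]),onz("wrist",r["pixel"],.155).round(3))
E
```

```text
[0.52873943 0.17797308 0.34425106]
0.89 [494. 279.] [ 0.437 -0.044  0.155]
0.87 [482. 227.] [ 0.493 -0.022  0.155]
0.75 [275. 188.] [0.529 0.182 0.155]
0.74 [427. 204.] [0.516 0.035 0.155]
0.62 [198. 185.] [0.531 0.256 0.155]
```

View pics/w3.png

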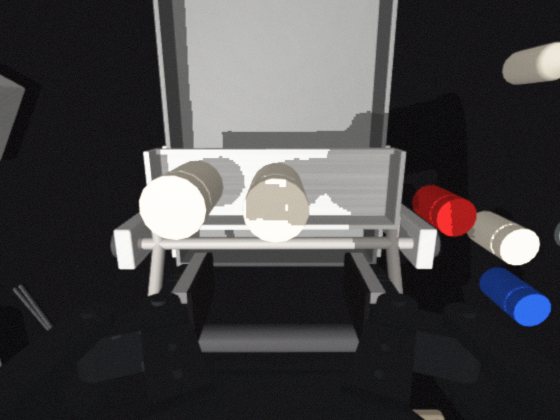

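Both jars stand in the left and middle of the pan (about (185,200) and (277,205)), and the bucket is upright. Next is the last jar, with red and blue as its neighbours.

Call:
step_arm:
  motion: [-0.2,0.45,0,0,0,0,-0.2,0.45,0,0,0,0,-0.2,0.45,0,0,0,0,-0.17,0.45,0,0,0,0,0,0.4,0.3,0,0,0]
  hand: 0.7

```text
time: 14.35
tool_pos: [0.4392, -0.09, 0.3017]
tool_rot: [1.0, 0.007, 0.004, 0.001]
contact_force: [1.8, -0.2, -0.2]
grip_width: 0.0726
```

Call:
step_arm:
  motion: [0,0.275,0.3,0,0,0,0,0,0.3,0,0,0,0,0,0.3,0,0,0,0,0,0,0,0,0,0,0,0,0,0,0]

```text
time: 14.98
tool_pos: [0.4396, -0.1209, 0.1922]
tool_rot: [1.0, 0.007, 0.001, 0.0]
contact_force: [-0.7, -0.4, 0.4]
grip_width: 0.0729
```

```bash
python3 - <<'E'
from h import *
read_camera("wrist"); print(arm.observe()["tool_pos"])
for r in spotter.mark_of("wrist","jar_a")[:4]: print(round(r["p"],2),np.round(r["pixel"]),onz("wrist",r["pixel"],0).round(3))
E
```

```text
[ 0.44006031 -0.12106695  0.19279014]
0.88 [190. 149.] [ 0.474 -0.037  0.   ]
0.84 [307. 268.] [ 0.352 -0.152  0.   ]
0.72 [274. 187.] [ 0.438 -0.117  0.   ]
0.29 [426.  59.] [ 0.555 -0.25   0.   ]
```

Call:
step_arm:
  motion: [0,-0.02,0.4,0,0,0,0,0,0.4,0,0,0,0,0,0.2,0,0,0,0,0,0.08,0,0,0,0,0,0,0,0,0]

```text
time: 15.7
tool_pos: [0.4396, -0.1186, 0.062]
tool_rot: [1.0, 0.007, 0.0, 0.0]
contact_force: [-0.6, -0.4, 0.0]
grip_width: 0.0723
```

Call:
step_arm:
  motion: [0,0,0,0,0,0,0,0,0,0,0,0,0,0,0,0,0,0,0,0,0,0,0,0]
  hand: -1

```text
time: 16.2
tool_pos: [0.4404, -0.1189, 0.063]
tool_rot: [1.0, 0.007, 0.002, 0.001]
contact_force: [-1.3, -0.8, 6.3]
grip_width: 0.0472
```

Call:
step_arm:
  motion: [0,0,-0.45,0,0,0,0,0,-0.45,0,0,0,0,0,-0.45,0,0,0,0,0,-0.45,0,0,0,0.1,-0.3,-0.3,0,0,0]

```text
time: 16.82
tool_pos: [0.4509, -0.0835, 0.3171]
tool_rot: [1.0, 0.006, 0.002, 0.001]
contact_force: [0.4, 1.0, -2.2]
grip_width: 0.0466
```

Call:
step_arm:
  motion: [0.22,-0.45,0,0,0,0,0.22,-0.45,0,0,0,0,0.22,-0.45,0,0,0,0,0,-0.21,0,0,0,0,0,0,0,0,0,0]

```text
time: 17.45
tool_pos: [0.5267, 0.108, 0.3134]
tool_rot: [1.0, 0.009, 0.0, -0.0]
contact_force: [0.5, -1.0, -1.4]
grip_width: 0.0465
```

Call:
step_arm:
  motion: [0,0,0.2,0,0,0,0,0,0.25,0,0,0,0,0,0.05,0,0,0,0,0,0,0,0,0,0,0,0,0,0,0]

```text
time: 18.08
tool_pos: [0.5276, 0.1059, 0.2549]
tool_rot: [1.0, 0.007, 0.001, -0.0]
contact_force: [0.5, 0.1, -0.8]
grip_width: 0.0469
```

Call:
step_arm:
  motion: [0,0,0.15,0,0,0,0,0,0.1,0,0,0,0,0,0.05,0,0,0,0,0,0,0,0,0,0,0,0,0,0,0]

```text
time: 18.7
tool_pos: [0.5268, 0.1061, 0.2174]
tool_rot: [1.0, 0.007, -0.0, 0.0]
contact_force: [-1.5, -1.4, 0.3]
grip_width: 0.0472
```

Call:
step_arm:
  motion: [0,0,0,0,0,0,0,0,0,0,0,0,0,0,-0.2,0,0,0,0,0,-0.4,0,0,0,0,0,-0.4,0,0,0]
  hand: 0.4

```text
time: 19.32
tool_pos: [0.5266, 0.1061, 0.3383]
tool_rot: [1.0, 0.007, -0.0, 0.0]
contact_force: [0.2, -0.2, -0.9]
grip_width: 0.0601
```

Call:
step_arm:
  motion: [0,0,0,0,0,0,0,0,0,0,0,0,0,0,0,0,0,0,0,0,0,0,0,0,0,0,0,0,0,0]
  hand: -1

```text
time: 19.95
tool_pos: [0.5266, 0.1061, 0.3363]
tool_rot: [1.0, 0.007, -0.001, 0.0]
contact_force: [-0.4, 0.0, 0.9]
grip_width: -0.0005
```

```bash
python3 - <<'E'
from h import *
im=read_camera("side"); cv2.imwrite("pics/s4.png",np.vstack([cv2.resize(im[130:400,40:360],(480,405))])); print(arm.observe()["tool_pos"])
for r in spotter.mark_of("side","weight_bar")[:1]: print(r, proj("side",[.538,.18,.211]))
im=read_camera("top")
for r in spotter.mark_of("top","weight_bar")[:1]: print(r, proj("top",[.538,.18,.211]))
E
```

```text
[0.52669332 0.10611179 0.33658191]
{'pixel': [174.8, 213.0], 'p': 0.87} [177.3905783  213.33694285]
{'pixel': [170.5, 185.7], 'p': 0.63} [168.69932579 186.04773914]
```

View pics/s4.png

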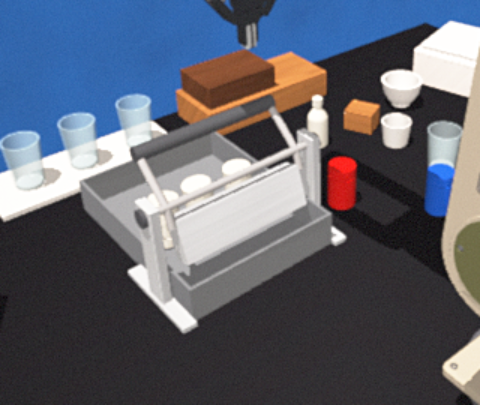

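```bash
python3 - <<'E'
from h import *
im=read_camera("wrist"); 
t=read_camera("top"); t=cv2.resize(t[115:275,95:295],None,fx=2.4,fy=2.4,interpolation=cv2.INTER_CUBIC)
cv2.imwrite("pics/w5.png",np.hstack([cv2.resize(im[:,:],(400,384))[:384],t[:384,:400]]))
for r in spotter.mark_of("top","jar_a")[:6]: print(round(r["p"],2),np.round(r["pixel"]),onz("top",r["pixel"],.005).round(3),onz("top",r["pixel"],.085).round(3))
E
```

```text
0.87 [408. 288.] [ 0.381 -0.458  0.005] [ 0.377 -0.435  0.085]
0.71 [216. 186.] [0.602 0.113 0.005] [0.582 0.096 0.085]
0.59 [182. 187.] [0.588 0.209 0.005] [0.57  0.185 0.085]
0.56 [293. 284.] [ 0.352 -0.144  0.005] [ 0.35  -0.143  0.085]
0.56 [262. 234.] [ 0.478 -0.039  0.005] [ 0.468 -0.046  0.085]
```

View pics/w5.png

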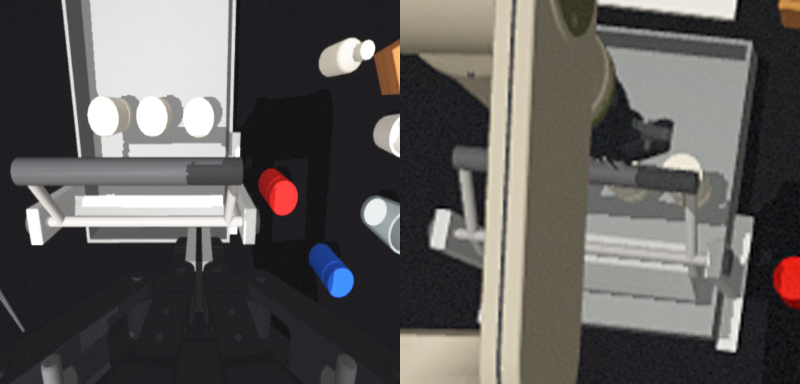

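All three jars stand in the tray at about station x = 0.12 (wrist-half pixels (105,116), (152,116), (199,116)), clear of the pan's sweep. The bar is where expected. I'll go behind the bar with the fingers closed.

Call:
step_arm:
  motion: [0.25,-0.3,0,0,0,0,0.25,-0.3,0,0,0,0,0,0,0.4,0,0,0,0,0,0.4,0,0,0,0,0,0.25,0,0,0]

```text
time: 20.92
tool_pos: [0.5846, 0.1789, 0.2078]
tool_rot: [1.0, 0.007, -0.002, 0.0]
contact_force: [-0.8, -0.2, 0.0]
grip_width: -0.0002
```

Call:
step_arm:
  motion: [-0.1,0,0,0,0,0,-0.12,0,0,0,0,0,-0.12,0,0,0,0,0,-0.12,0,0,0,0,0,-0.12,0,0,0,0,0]

```text
time: 21.55
tool_pos: [0.5185, 0.1784, 0.2166]
tool_rot: [1.0, 0.007, 0.005, -0.001]
contact_force: [0.9, -0.0, 1.9]
grip_width: -0.0002
```

Call:
step_arm:
  motion: [-0.12,0,0,0,0,0,-0.12,0,0,0,0,0,-0.12,0,0,0,0,0,-0.12,0,0,0,0,0,0,0,0,0,0,0]

```text
time: 22.18
tool_pos: [0.4577, 0.1773, 0.2116]
tool_rot: [1.0, 0.008, 0.0, -0.0]
contact_force: [0.6, -0.1, 0.9]
grip_width: 0.0001
```

Call:
step_arm:
  motion: [0,0,0,0,0,0,0,0,0,0,0,0,0,0,-0.3,0,0,0,0,0,-0.4,0,0,0,0,0,-0.4,0,0,0]

```text
time: 22.8
tool_pos: [0.4586, 0.177, 0.3442]
tool_rot: [1.0, 0.007, -0.0, 0.0]
contact_force: [0.8, 0.3, 0.6]
grip_width: -0.0005
```

```bash
python3 - <<'E'
from h import *
im=read_camera("side"); w=read_camera("wrist")
cv2.imwrite("pics/s6.png",np.hstack([cv2.resize(im[130:400,40:360],(400,338)),cv2.resize(w,(400,300))[:338] if 0 else cv2.copyMakeBorder(cv2.resize(w,(400,300)),0,38,0,0,0)])); print(arm.observe()["tool_pos"],arm.observe()["time"])
for r in spotter.mark_of("side","weight_bar")[:1]: print(r, proj("side",[.396,.177,.2]))
E
```

```text
[0.46095614 0.17766789 0.34976458] 22.9
{'pixel': [215.5, 244.1], 'p': 0.84} [215.53160239 244.33058992]
```

View pics/s6.png

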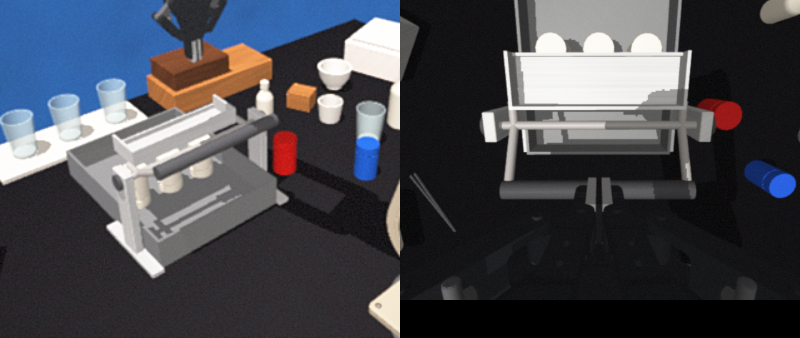

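The bucket is upright and empty. The bar mark is within 1 px of its upright position, the three jars stand in the tray, and the gripper is clear. Handing in.

```bash
python3 -c "
from h import *
print(arm.close_job())"
```

```text
the job is handed in; nothing more can be done
None
```

I stood the three white jars in the pan in turn (left, middle, right). The third tripped the bucket and all three were dumped into the tray. I then pushed the bar back over with closed fingers and handed the job in at about 23 s of the 69 s allowed; the hand-in gave no verdict.

**Bucket:** in the last pictures it is upright and empty, with the bar within 1 px of where it should be on its stop.

**Jars:** all three are standing in the tray, and the gripper is well clear, about 0.34 m up.

**Bystanders:** none showed any sign of being disturbed in the pictures I viewed. I did not re-measure their positions at the end, and the last pictures show only some of them.

No check failed or disagreed. The networks did report the coloured look-alikes as jars several times, as the task warned; I chose the jars by colour and left those alone.

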